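# Lock the jig stop against the long paver strip

### The arm

A 6-joint arm with a two-finger parallel gripper is mounted at the origin on a cart in front of the work surface, level with it; the furniture and walls round the work are solid. World frame = base frame: x ahead of the robot, y to its left, z up, the work surface at z = 0. Lengths are in m, angles in rad, forces in N, time in s.
With the tool pointing down it reaches from about 0.3 to 0.875 m from the base axis. Payload 6.4 kg.
Tool frame: the origin (TCP) lies at the very end of the fingers, on their centre line; the grasp point (between the pads) lies 19 mm behind it; z points along the fingers, y is the direction in which the jaws open and shut (so a half turn about z gives the same grasp; the last joint's range is limited). The gripper opens to 85 mm and grips with 20 to 120 N. Pads are 22 mm wide; open, the fingers measure 114 mm over their backs; the gripper's body (76 mm by 85 mm) begins 54 mm behind the grasp point. The pads swing forward as they close: fully open they stand 13 mm farther back than shut.
Start: joints at [-1.318, 0.181, 1.607, -0, 1.354, -0.206], TCP at [0.255, -0.516, 0.231] pointing down, gripper open.
Joint ranges: [-2.99, 2.99], [-0.89, 2.07], [0.3, 2.58], [-1.14, 4.28], [0, 2.63], [-3.12, 3.12]. Speed limits (rad/s): [2.57, 2.57, 3.01, 3.14, 3.14, 3.14].

### API

Orientations are given as a unit quaternion [w, x, y, z].
In Python, from bench import * gives the robot as it stands.
- The arm moves only by the tool arm_command, never from a script. Its argument "motion" is text: rows parted by semicolons, each of 7 numbers parted by spaces: the shift along the tool's x, y, z in units of 0.2 m (1.0 is 0.2 m), then the turn, a rotation vector about the tool's x, y, z in units of 60 degrees (1.0 is 60 degrees), then the opening, from 0 (shut) to 1 (fully open). In form: tx ty tz ax ay az grip; .... A call has 1 to 10 rows; each row shifts and turns the pose as measured when the row begins, along the tool's axes as they then stand; what a row does not reach is not made up. A row lasts 1/12 s, in which the tool goes at most 41.7 mm and 7.16 degrees, less where a joint would pass 70% of its speed; a pose out of reach is approached as far as the arm can. A call with a number of a shift or a turn outside -1 to 1 is refused whole. A call with a gripper value outside its range is refused whole. The fingers move at their own pace and stop on an object; the grip force is fixed at half the most. Time passes only in rows, so rows that do not move let the fingers close. It gives the time, the measured TCP pose, the force and the opening at its end, in the units of the state.
- get_obs(): the state, without advancing time (a new reading comes with each control period).
- camera(name): name is "side" or "top" or "wrist"; returns a dict with "img" (384x512x3 uint8, red, green, blue), "intrinsics" (3x3 intrinsics, pixels), "pose" (4x4, takes a point from camera to world coordinates); the wrist camera has in their place "mount" (4x4, takes a point from camera to tool coordinates, whose origin is the TCP and whose axes are the flange's). Camera axes: x right, y down, z forward; pixel columns grow to the right and rows downward; lengths in m; the calibration is good to about 2 mm. A picture is of the moment at which its call begins: read the wrist's pose just before it. There is no depth.
- hand_in(): hands the job in, once; it reports no verdict.
Trained networks look in the newest picture that a camera, given by its name, has taken for a name from the list of things; names that differ only in an ending like _2 or _b are one class to them, and where a whole thing is asked for, a point or a joint stands for the part that bears it (a point fixed in the world has none). Each returns a list of dicts, best first, with "conf" (0 to 1); they miss things now and then, are a little off and sometimes report something else, mostly with a low value. They report only what shows in the picture. A call takes as long as a camera call.
- search_frame(camera, target): "box" ([left, top, right, bottom] in pixels, round what is visible of it).
The state is a dict: "time_s": time; "q": joint angles; "dq": joint speeds; "joint_efforts": joint torques, N m; "eef_pos": TCP position; "eef_rot": TCP orientation; "wrist_force": force on the tool from outside, world axes, zero at the start; "torque": the same for the moment, N m; "opening": opening from 0.0 (shut) to 1.0 (fully open).
Only numpy, scipy, OpenCV 4.12 (cv2) and the standard library are available. Lean on these libraries where they do the work, as an engineer would, in place of code of your own. Each camera call takes 0.05 s, during which the arm holds its last target.

### The job

On the gluing jig, each of two strips of stone cubes lies beside the wooden centre fence, with an unlocked sliding stop some way off on its outer side. Slide the stop on the side of the longer, four-cube strip up against that strip so that it is held between stop and fence, then flip that stop's cam lever fully down to lock it. Leave the strip lying flat where it is, and leave the other stop, by the short two-cube strip, where it is with its lever up.

Things in the scene. Friction and masses are not known exactly. Their poses are not given: they have to be found in the camera images.
- long_strip: Longer strip: 4 stone cubes (15 mm) in a row on netting, 77 x 22 x 14 mm high. Origin: centre of its underside; y along its length, z up. Lies loose on the jig's board, at right angles to the rail, one long side within 3 mm of the fence, left or right of it. Its middle is 80 mm nearer the board's robot-side edge than the lever hinges. A 2-cube strip (43 mm) lies on the fence's other side.
- jig: Fixed plywood board 160 x 380 x 15 mm, turned up to 11 deg. Origin: centre of its underside, on the table; x across the board, away from the robot; y along it and its rail, to the left; z up. Wooden fence across its middle (y = 0): 20 mm thick, 28 mm high. The rail (x = 35 mm) carries two identical wooden stops, one each side of the fence; about 3 N slides one and it stays where left.
- left_lever: Cam lever (dark steel bar 80 x 14-18 x 8 mm, rolled end) of the stop left of the fence. Origin: its hinge, 67 mm above the table, over the stop's middle along y. Axes as the jig's when down (locked): lever along its -x, level, top 7-9 mm over the hinge. Up (unlocked): turned 1.35 to 1.65 rad about y (limit 1.75). Folds towards the robot to a hard end; about 2 N at the tip moves it, it stays where left.
- right_lever: Like left_lever, on the stop right of the fence. Each stop: block under the lever, 34 mm long in y (faces 17 mm either side of the hinge), its top 57 mm above the table. From it an arm reaches towards the robot, standing alone from 50 to 120 mm from the hinge in -x: 20 mm thick, top 44 mm above the table, face towards the fence 17 mm and outer face 3 mm from the hinge in y (on opposite sides).

How it is judged:
By the outcome, as a careful person would: the job done as asked, in the order asked, and still so for the second after the job is handed in, with the robot touching nothing.
It also fails if it takes over 42 s, if anything falls off the work surface, if the arm or the gripper's body presses on something with over 40 N, if the wrist force passes 120 N, or if a joint passes its speed limit or range.

## Working session

There is one attempt and no reset: what is moved stays moved. The work goes in short steps, Python scripts to look and compute and a tool call to move; the robot and the scene stay as the last step left them, time stands still between calls to the robot, and variables do not carry over. Pictures are saved under pics/ and viewed, and the job is handed in when it is done.

Besides the shell and the picture viewer there is one more tool, called as name(argument=value, ...), one argument or row to a line, values as JSON. arm_command: Moves the arm, as the interface text tells. Shifts and turns lie within -1 to 1; 1 stands for 0.2 m of shift or 60 degrees of turn. Its arguments: {"type":"object","properties":{"motion":{"type":"string"}},"required":["motion"]}

```bash
mkdir -p pics; python3 - <<'E'
from bench import *
import cv2
o=get_obs();print(o)
for n in ["side","top","wrist"]:
    c=camera(n);cv2.imwrite(f"pics/{n}0.png",c["img"][:,:,::-1])
    print(n,c["intrinsics"],c.get("pose",c.get("mount")))
    for t in ["long_strip","jig","left_lever","right_lever"]:
        print(t,[(d["conf"],d["box"]) for d in search_frame(n,t)][:3])
E
```

```text
{'time_s': 0.0, 'q': array([-1.31831019e+00,  1.81550320e-01,  1.60797817e+00, -5.65248173e-06,
        1.35380986e+00, -2.06318885e-01]), 'dq': array([-0.00087372, -0.00181482,  0.00219771,  0.00093345, -0.00108948,
        0.00043827]), 'joint_efforts': array([-5.17580556e-04, -4.44875050e+01, -3.51335657e+01, -3.58419757e-04,
        9.24052438e-03,  9.27840972e-06]), 'eef_pos': array([ 0.25452036, -0.51499675,  0.23039336]), 'eef_rot': array([-8.72550911e-04,  9.73801926e-01,  2.27396235e-01, -2.29053866e-05]), 'wrist_force': array([ 0.7801879 ,  0.5526951 , -0.23573397]), 'torque': array([ 0.0164886 , -0.0384419 , -0.04037227]), 'opening': 0.9955779449386866}
side [[460.76727253   0.         252.18238314]
 [  0.         460.76727253 187.22895732]
 [  0.           0.           1.        ]] [[-0.85349678 -0.23908885  0.46301163  0.17319387]
 [-0.52108166  0.38452452 -0.76198084  0.67573503]
 [ 0.0041418  -0.89161506 -0.45277525  0.45453749]
 [ 0.          0.          0.          1.        ]]
long_strip [(0.97, [274.2, 208.3, 317.2, 227.6])]
jig [(0.61, [198.6, 123.7, 360.2, 286.3]
[... 349 characters left out ...]
3 -0.19181331 -0.98133484  0.92861463]
 [ 0.          0.          0.          1.        ]]
long_strip [(0.54, [261.8, 230.2, 272.4, 270.8])]
jig [(0.96, [180.1, 194.3, 378.8, 278.6])]
left_lever []
right_lever [(0.56, [339.6, 195.1, 353.6, 209.1])]
wrist [[273.52369264   0.         257.57103346]
 [  0.         273.52369264 196.0420946 ]
 [  0.           0.           1.        ]] [[-5.52372743e-04 -9.54842968e-01 -2.97110418e-01  7.62646090e-02]
 [ 9.99999353e-01 -2.31864887e-04 -1.11398931e-03  7.89164455e-04]
 [ 9.94795382e-04 -2.97110841e-01  9.54842478e-01 -1.43458726e-01]
 [ 0.00000000e+00  0.00000000e+00  0.00000000e+00  1.00000000e+00]]
long_strip []
jig []
left_lever []
right_lever []
```

```bash
python3 - <<'E'
import cv2
a=cv2.imread("pics/top0.png")[175:300,160:400];cv2.imwrite("pics/top0c.png",cv2.resize(a,None,fx=3.3,fy=3.3,interpolation=cv2.INTER_CUBIC))
a=cv2.imread("pics/side0.png")[110:300,180:380];cv2.imwrite("pics/side0c.png",cv2.resize(a,None,fx=3,fy=3,interpolation=cv2.INTER_CUBIC))
E
```

```text
(no output)
```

View pics/top0c.png

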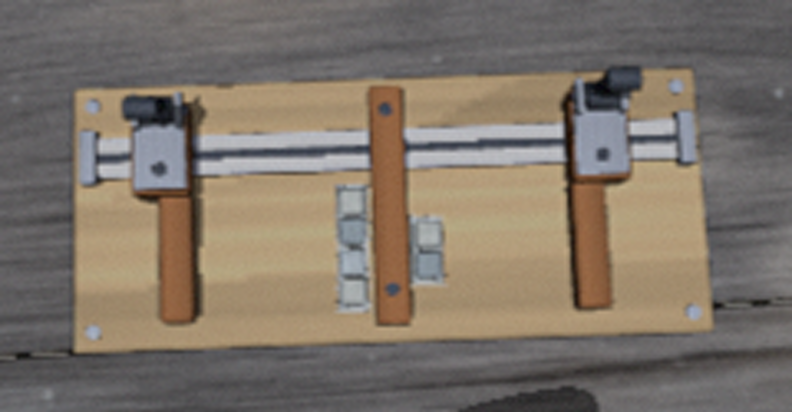

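View pics/side0c.png

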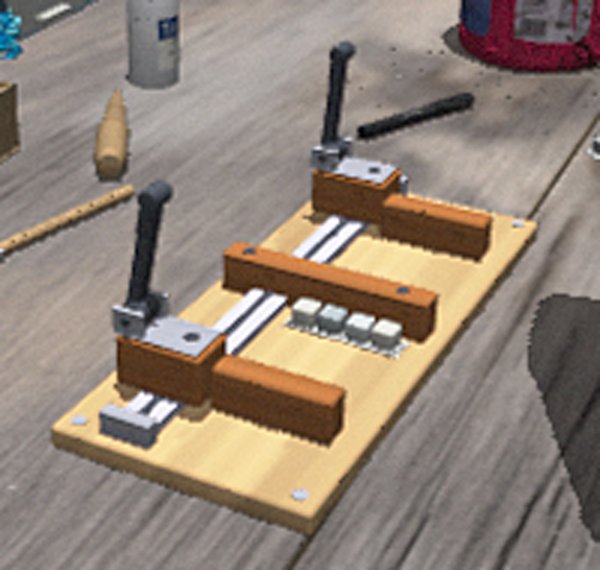

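```bash
cat > h.py <<'E'
from bench import *
import numpy as np,cv2
from scipy.spatial.transform import Rotation as R
def cam(n):
    c=camera(n); return c["img"],c["intrinsics"],c.get("pose")
def ray(K,P,uv,z):
    d=P[:3,:3]@np.linalg.inv(K)@np.array([uv[0],uv[1],1]);o=P[:3,3];return o+d*(z-o[2])/d[2]
def proj(K,P,p):
    q=np.linalg.inv(P)@np.append(p,1);u=K@q[:3];return u[:2]/u[2]
def tool():
    o=get_obs();q=o["eef_rot"];return o,R.from_quat([q[1],q[2],q[3],q[0]])
E
python3 - <<'E'
from h import *
im,K,P=cam("top")
C=np.array([[76,90],[692,68],[712,330],[75,353]])/3.3+[160,175]
W=np.array([ray(K,P,c,.015) for c in C]);print(W.round(4))
print([np.linalg.norm(W[i]-W[i-1]).round(4) for i in range(4)])
ctr=W.mean(0);v=W[0]-W[1]+W[3]-W[2];th=np.arctan2(v[1],v[0])-np.pi/2;print("ctr",ctr,"deg",np.degrees(th))
Rz=R.from_euler('z',th)
def jig(crop,z): return (Rz.inv().apply(ray(K,P,np.array(crop)/3.3+[160,175],z)-ctr)).round(4)
print("arm near corners",jig((161,322),.044),jig((195,320),.044))
print("block top",jig((134,120),.057),jig((134,190),.057),jig((189,190),.057))
print("lever tip",jig((125,108),.147))
print("strip",jig((337,311),.017),jig((368,186),.017),"fence",jig((372,324),.043),jig((410,322),.043))
print("Rarm",jig((578,305),.044),jig((610,305),.044))
E
```

```text
[[ 0.5749  0.1808  0.015 ]
 [ 0.5914 -0.1959  0.015 ]
 [ 0.4336 -0.202   0.015 ]
 [ 0.4165  0.1748  0.015 ]]
[np.float64(0.1585), np.float64(0.3771), np.float64(0.1579), np.float64(0.3772)]
ctr [ 0.50409276 -0.01056442  0.015     ] deg 2.550942916503323
arm near corners [-0.0639  0.1343  0.029 ] [-0.0634  0.1147  0.029 ]
block top [0.0523 0.1469 0.042 ] [0.0114 0.1473 0.042 ] [0.0103 0.1156 0.042 ]
lever tip [0.0438 0.1392 0.132 ]
strip [-0.0602  0.033   0.002 ] [0.0135 0.0117 0.002 ] fence [-0.0692  0.013   0.028 ] [-0.0688 -0.0089  0.028 ]
Rarm [-0.0626 -0.1057  0.029 ] [-0.0632 -0.1241  0.029 ]
```

arm_command(
  motion="0.133 -0.149 0 0 0 0.1 0; 0.117 -0.162 0 0 0 0.1 0; 0.1 -0.174 0 0 0 0.1 0; 0.08 -0.183 0 0 0 0.095 0; 0.063 -0.19 0 0 0 0 0; 0.063 -0.19 0 0 0 0 0; 0.063 -0.19 0 0 0 0 0; 0.063 -0.19 0 0 0 0 0; 0.063 -0.19 0 0 0 0 0; 0.063 -0.19 0 0 0 0 0",
)

```text
time_s: 1.63
eef_pos: [0.369, -0.1244, 0.2297]
eef_rot: [0.002, 1.0, 0.005, 0.001]
wrist_force: [1.8, -0.1, 0.6]
opening: 0.003
```

```bash
cat >> h.py <<'E'
TH=np.radians(2.55);CT=np.array([.5041,-.0106,0]);RZ=R.from_euler('z',TH)
def st():
    o,r=tool();m=r.as_matrix();print("t",round(o["time_s"],2),"jig",RZ.inv().apply(o["eef_pos"]-CT).round(4),"yaw",np.degrees(np.arctan2(m[1,0],m[0,0])).round(2),"tz",m[:,2].round(3),"F",o["wrist_force"].round(1),"op",round(o["opening"],2));return o,r
def go(x,y,z):
    o,r=tool();w=RZ.apply([x,y,z])+CT;print("units",(r.inv().apply(w-o["eef_pos"])/.2).round(3))
E
python3 - <<'E'
from h import *
st();go(-.05,.172,.23);go(-.05,.172,.024)
E
```

```text
t 1.63 jig [-0.14   -0.1077  0.2297] yaw 0.54 tz [ 0.003 -0.004 -1.   ] F [ 1.8 -0.1  0.6] op 0.0
units [ 0.401 -1.413 -0.006]
units [ 0.398 -1.418  1.024]
```

arm_command(
  motion="0.06 -0.19 0 0 0 -0.034 0; 0.065 -0.19 0 0 0 0 0; 0.065 -0.19 0 0 0 0 0; 0.065 -0.19 0 0 0 0 0; 0.065 -0.19 0 0 0 0 0; 0.065 -0.19 0 0 0 0 0; 0.06 -0.19 0.1 0 0 0 0; 0 -0.08 0.2 0 0 0 0; 0 0 0.2 0 0 0 0; 0 0 0 0 0 0 0",
)

```text
time_s: 2.47
eef_pos: [0.4519, 0.178, 0.1351]
eef_rot: [0.002, 1.0, 0.028, 0.012]
wrist_force: [-1.7, -1.0, -1.0]
opening: 0.0
```

```bash
python3 - <<'E'
from h import *
st();go(-.05,.172,.024)
im,K,P=cam("side");cv2.imwrite("pics/side1.png",im[:,:,::-1])
E
```

```text
t 2.47 jig [-0.0438  0.1907  0.1351] yaw 3.24 tz [ 0.025 -0.003 -1.   ] F [-1.7 -1.  -1. ] op 0.0
units [-0.046  0.091  0.555]
```

View pics/side1.png

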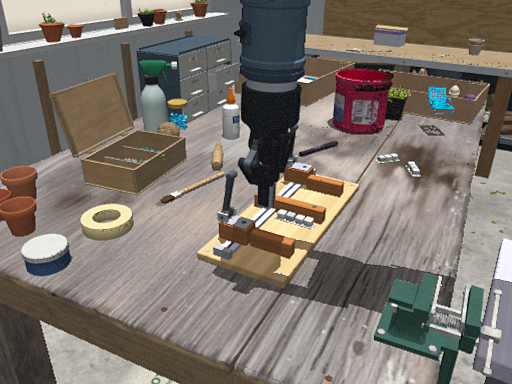

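```bash
python3 - <<'E'
from h import *
im,K,P=cam("side");cv2.imwrite("pics/side2.png",cv2.resize(im[100:300,150:400,::-1],None,fx=3,fy=3))
o,_=st();print(proj(K,P,o["eef_pos"]))
E
```

```text
t 2.57 jig [-0.04    0.19    0.1413] yaw 3.14 tz [ 0.033 -0.002 -0.999] F [ 0.4 -0.5  0.2] op -0.0
[264.36824923 201.49361796]
```

View pics/side2.png

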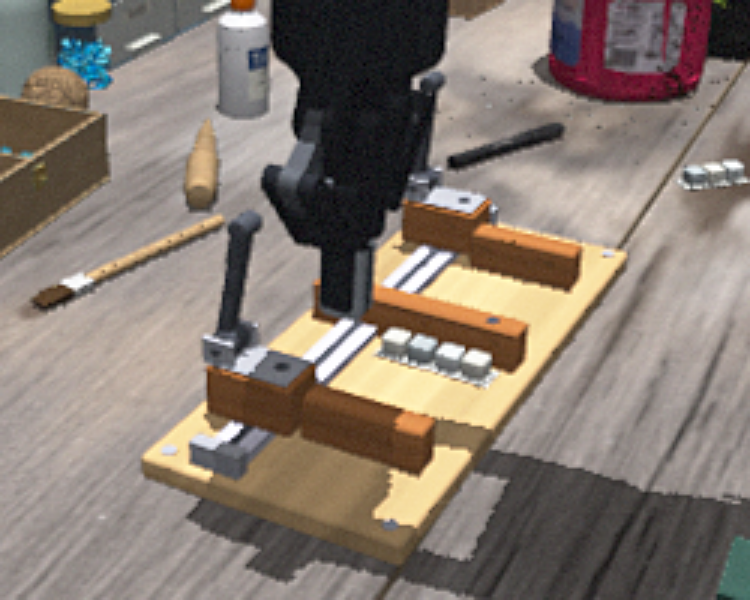

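arm_command(
  motion="-0.04 0.08 0.1 0 -0.02 0 0; 0 0 0.15 0 -0.01 0 0; 0 0 0.15 0 0 0 0; 0 0 0.08 0 0 0 0; 0 0 0 0 0 0 0; 0 0 0 0 0 0 0",
)

```text
time_s: 3.07
eef_pos: [0.4654, 0.1568, 0.0611]
eef_rot: [0.001, 1.0, 0.024, 0.015]
wrist_force: [0.5, 0.2, 0.3]
opening: -0.001
```

```bash
python3 - <<'E'
from h import *
st();go(-.05,.172,.024)
E
```

```text
t 3.07 jig [-0.0313  0.1689  0.0611] yaw 2.75 tz [ 0.029 -0.002 -1.   ] F [0.5 0.2 0.3] op -0.0
units [-0.099 -0.016  0.183]
```

arm_command(
  motion="-0.1 0 0 0 -0.03 0 0; 0 0 0.09 0 0 0 0; 0 0 0.07 0 0 0 0; 0 0 0 0 0 0 0; 0 0 0 0 0 0 0",
)

```text
time_s: 3.48
eef_pos: [0.4568, 0.1543, 0.0428]
eef_rot: [0.001, 1.0, 0.022, 0.01]
wrist_force: [-0.1, -0.9, -0.3]
opening: -0.003
```

```bash
python3 - <<'E'
from h import *
st();go(-.05,.149,.024)
im,K,P=cam("side");cv2.imwrite("pics/side3.png",cv2.resize(im[100:300,150:400,::-1],None,fx=3,fy=3))
E
```

```text
t 3.48 jig [-0.0399  0.1668  0.0428] yaw 2.52 tz [ 0.02  -0.002 -1.   ] F [-0.1 -0.9 -0.3] op -0.0
units [-0.052  0.089  0.093]
```

View pics/side3.png

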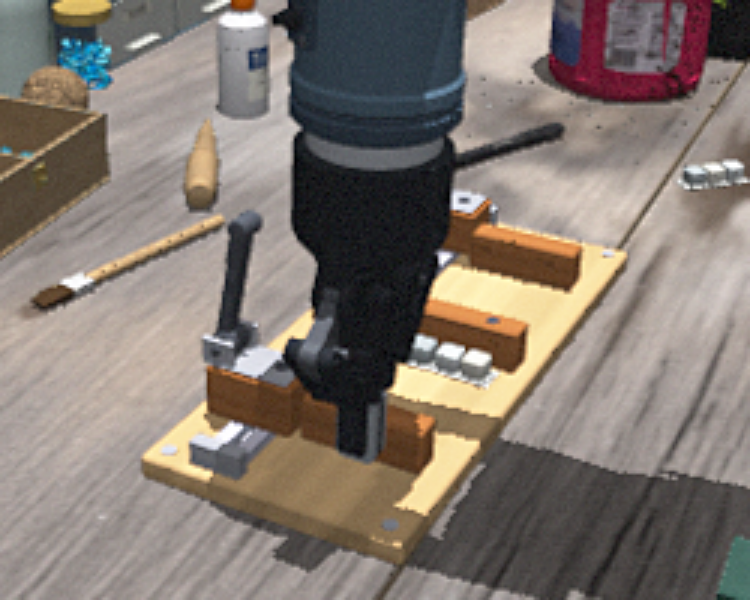

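arm_command(
  motion="-0.05 0 0.08 0 -0.02 0 0; -0.02 0 0.03 0 0 0 0; 0 0 0 0 0 0 0; 0 0 0 0 0 0 0",
)

```text
time_s: 3.87
eef_pos: [0.4452, 0.1537, 0.0228]
eef_rot: [0.001, 1.0, 0.022, 0.002]
wrist_force: [-0.3, 0.5, -1.1]
opening: 0.002
```

```bash
python3 - <<'E'
from h import *
st();go(-.05,.068,.025)
E
```

```text
t 3.87 jig [-0.0515  0.1667  0.0228] yaw 2.5 tz [ 0.004 -0.002 -1.   ] F [-0.3  0.5 -1.1] op 0.0
units [ 0.008  0.494 -0.01 ]
```

Push towards the fence (tool +y) in moderate rows, stopping well short first.

arm_command(
  motion="0 0.05 -0.01 0 0 0 0; 0 0.05 0 0 0 0 0; 0 0.05 0 0 0 0 0; 0 0.05 0 0 0 0 0; 0 0.05 0 0 0 0 0; 0 0.05 0 0 0 0 0; 0 0 0 0 0 0 0",
)

```text
time_s: 4.45
eef_pos: [0.4475, 0.0895, 0.025]
eef_rot: [-0.001, 1.0, 0.022, 0.002]
wrist_force: [-0.1, 0.9, -2.4]
opening: -0.005
```

```bash
python3 - <<'E'
from h import *
st();go(-.05,.068,.025)
im,K,P=cam("top");cv2.imwrite("pics/top2.png",cv2.resize(im[175:300,160:400,::-1],None,fx=3.3,fy=3.3,interpolation=cv2.INTER_CUBIC))
E
```

```text
t 4.45 jig [-0.0521  0.1025  0.025 ] yaw 2.47 tz [ 0.004  0.002 -1.   ] F [-0.1  0.9 -2.4] op -0.0
units [ 0.011  0.172 -0.   ]
```

View pics/top2.png

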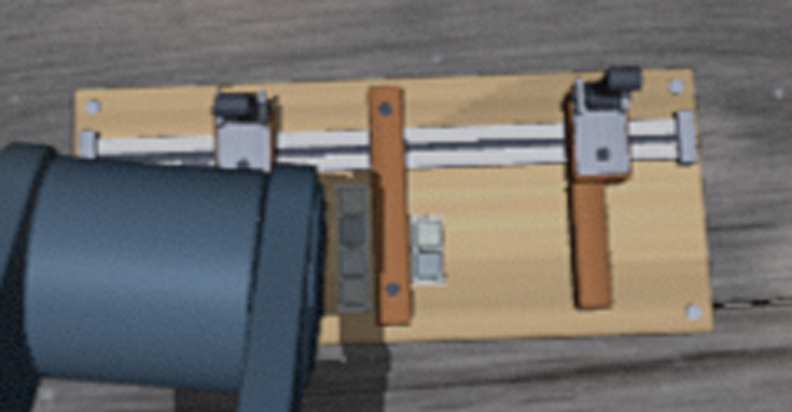

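arm_command(
  motion="0 0.05 0 0 0 0 0; 0 0.04 0 0 0 0 0; 0 0.03 0 0 0 0 0; 0 0 0 0 0 0 0",
)

```text
time_s: 4.83
eef_pos: [0.4485, 0.0649, 0.0252]
eef_rot: [-0.001, 1.0, 0.021, 0.002]
wrist_force: [0.8, -0.2, 0.3]
opening: 0.002
```

```bash
python3 - <<'E'
from h import *
st()
im,K,P=cam("top");cv2.imwrite("pics/top3.png",cv2.resize(im[175:300,160:400,::-1],None,fx=3.3,fy=3.3,interpolation=cv2.INTER_CUBIC))
E
```

```text
t 4.83 jig [-0.0522  0.0779  0.0252] yaw 2.36 tz [ 0.004  0.003 -1.   ] F [ 0.8 -0.2  0.3] op 0.0
```

arm_command(
  motion="0 0.02 0 0 0 0 0; 0 0.02 0 0 0 0 0",
)

```text
time_s: 5.05
eef_pos: [0.4488, 0.0575, 0.0253]
eef_rot: [-0.002, 1.0, 0.021, 0.002]
wrist_force: [-0.4, 2.9, -0.6]
opening: 0.003
```

arm_command(
  motion="0 0.015 0 0 0 0 0; 0 0.015 0 0 0 0 0",
)

```text
time_s: 5.22
eef_pos: [0.4491, 0.0514, 0.0253]
eef_rot: [-0.002, 1.0, 0.021, 0.002]
wrist_force: [1.0, 3.9, -0.7]
opening: 0.001
```

arm_command(
  motion="0 0.008 0 0 0 0 0; 0 0.008 0 0 0 0 0",
)

```text
time_s: 5.38
eef_pos: [0.4491, 0.0502, 0.0253]
eef_rot: [-0.004, 1.0, 0.02, 0.002]
wrist_force: [1.0, 18.1, 1.8]
opening: -0.002
```

```bash
python3 - <<'E'
from h import *
st()
for n in("top","side"):
  im,K,P=cam(n);im=im[175:300,160:400] if n=="top" else im[130:270,180:360]
  cv2.imwrite(f"pics/{n}4.png",cv2.resize(im[:,:,::-1],None,fx=3.3,fy=3.3,interpolation=cv2.INTER_CUBIC))
E
```

```text
t 5.38 jig [-0.0522  0.0632  0.0253] yaw 2.3 tz [ 0.004  0.009 -1.   ] F [ 1.  18.1  1.8] op -0.0
```

View pics/top4.png

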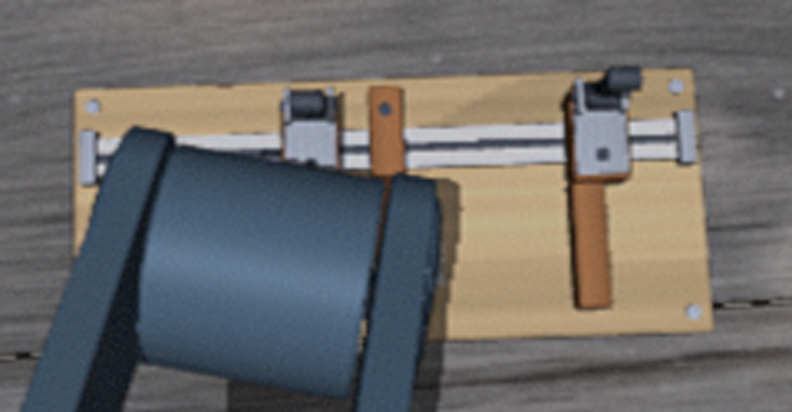

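View pics/side4.png

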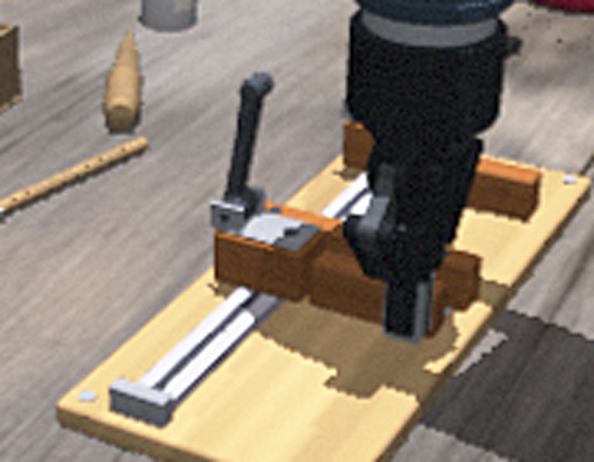

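arm_command(
  motion="0 -0.03 0 0 0 0 0; 0 -0.05 0 0 0 0 0; 0 -0.02 -0.1 0 0 0 0; 0 0 -0.2 0 0 0 0; 0 0 -0.2 0 0 0 0; 0 0 -0.2 0 0 0 0; 0 0 -0.2 0 0 0 0; 0 0 -0.12 0 0 0 0; 0 0 0 0 0 0 0; 0 0 0 0 0 0 0",
)

```text
time_s: 6.32
eef_pos: [0.4448, 0.0702, 0.2383]
eef_rot: [-0.001, 1.0, 0.021, -0.0]
wrist_force: [-0.2, -0.5, -0.2]
opening: 0.002
```

```bash
python3 - <<'E'
from h import *
st();go(.105,.047,.23)
for n in("top","side"):
  im,K,P=cam(n);im=im[175:300,160:400] if n=="top" else im[130:270,180:360]
  cv2.imwrite(f"pics/{n}5.png",cv2.resize(im[:,:,::-1],None,fx=3.3,fy=3.3,interpolation=cv2.INTER_CUBIC))
E
```

```text
t 6.32 jig [-0.0556  0.0834  0.2383] yaw 2.39 tz [-0.001  0.001 -1.   ] F [-0.2 -0.5 -0.2] op 0.0
units [0.804 0.18  0.041]
```

View pics/side5.png

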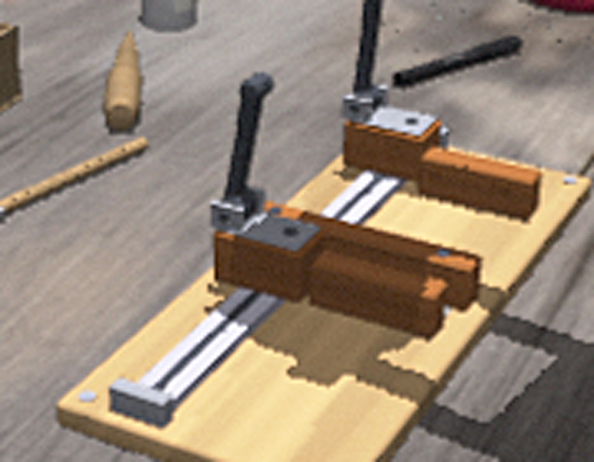

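Stop is at the strip. Now over to the far side of the lever.

arm_command(
  motion="0.19 0.03 0 0 0 0 0; 0.19 0.03 0 0 0 0 0; 0.19 0.04 0 0 0 0 0; 0.15 0.04 0 0 0 0 0; 0.09 0.03 0.03 0 0 0 0; 0 0 0 0 0 0 0; 0 0 0 0 0 0 0",
)

```text
time_s: 7.0
eef_pos: [0.6034, 0.0435, 0.2092]
eef_rot: [-0.002, 1.0, 0.021, -0.016]
wrist_force: [0.1, 0.4, 0.4]
opening: -0.002
```

```bash
python3 - <<'E'
from h import *
st();go(.105,.047,.12)
for n in("top","side"):
  im,K,P=cam(n);im=im[175:300,160:400] if n=="top" else im[100:270,180:360]
  cv2.imwrite(f"pics/{n}6.png",cv2.resize(im[:,:,::-1],None,fx=3.3,fy=3.3,interpolation=cv2.INTER_CUBIC))
E
```

```text
t 7.0 jig [0.1016 0.0496 0.2092] yaw 2.41 tz [-0.032  0.003 -0.999] F [0.1 0.4 0.4] op -0.0
units [0.031 0.015 0.445]
```

View pics/side6.png

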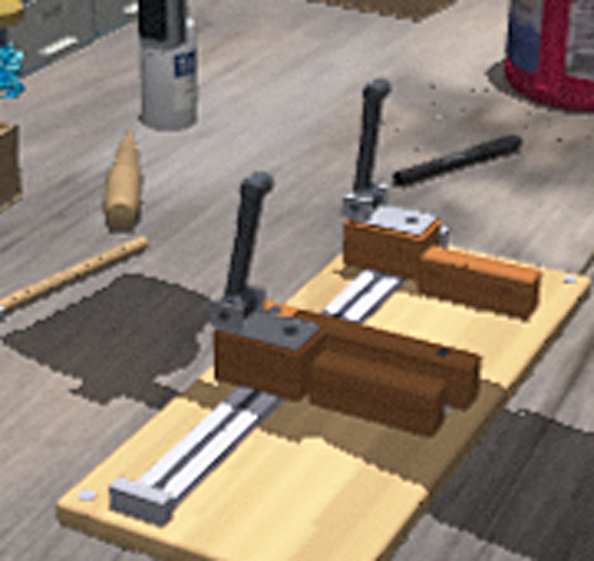

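View pics/top6.png

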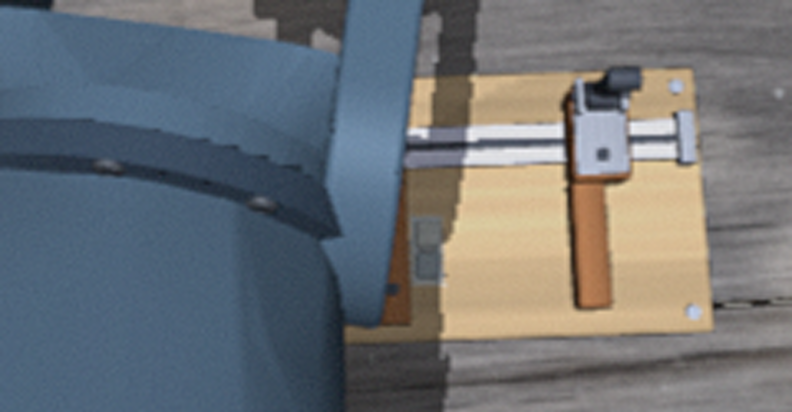

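arm_command(
  motion="0.04 0.01 0.12 0 0.03 0 0; 0 0 0.18 0 0.01 0 0; 0 0 0.12 0 0 0 0; 0 0 0 0 0 0 0; 0 0 0 0 0 0 0",
)

```text
time_s: 7.52
eef_pos: [0.6067, 0.0444, 0.1252]
eef_rot: [-0.002, 1.0, 0.022, 0.007]
wrist_force: [0.3, 0.0, 0.0]
opening: 0.002
```

```bash
python3 - <<'E'
from h import *
st();go(.105,.047,.12)
for n in("side",):
  im,K,P=cam(n);im=im[100:270,180:360]
  cv2.imwrite(f"pics/{n}7.png",cv2.resize(im[:,:,::-1],None,fx=3.3,fy=3.3,interpolation=cv2.INTER_CUBIC))
E
```

```text
t 7.52 jig [0.1049 0.0504 0.1252] yaw 2.53 tz [ 0.013  0.005 -1.   ] F [0.3 0.  0. ] op 0.0
units [-0.     0.017  0.026]
```

View pics/side7.png

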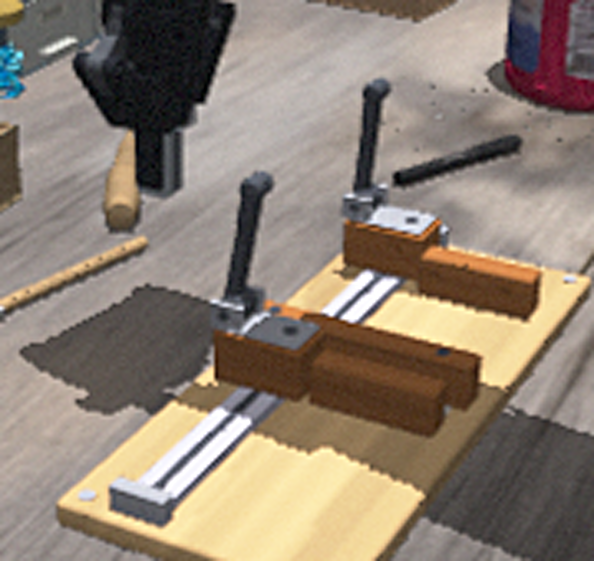

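View pics/top5.png

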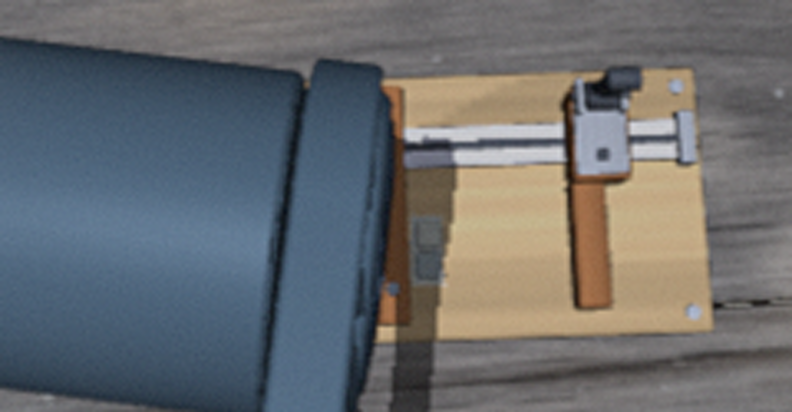

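arm_command(
  motion="-0.06 0.017 0.02 0 -0.01 0 0; -0.06 0 0.005 0 0 0 0; -0.06 0 0 0 0 0 0; -0.06 0 0 0 0 0 0; -0.06 0 0 0 0 0 0; 0 0 0 0 0 0 0",
)

```text
time_s: 8.07
eef_pos: [0.5508, 0.0384, 0.1325]
eef_rot: [-0.001, 1.0, 0.023, 0.01]
wrist_force: [0.6, 0.2, -0.7]
opening: 0.0
```

```bash
python3 - <<'E'
from h import *
st();go(.019,.047,.104)
for n in("side",):
  im,K,P=cam(n);im=im[100:270,180:360]
  cv2.imwrite(f"pics/{n}8.png",cv2.resize(im[:,:,::-1],None,fx=3.3,fy=3.3,interpolation=cv2.INTER_CUBIC))
E
```

```text
t 8.07 jig [0.0488 0.0469 0.1325] yaw 2.63 tz [ 0.021  0.002 -1.   ] F [ 0.6  0.2 -0.7] op 0.0
units [-0.152 -0.001  0.139]
```

View pics/side8.png

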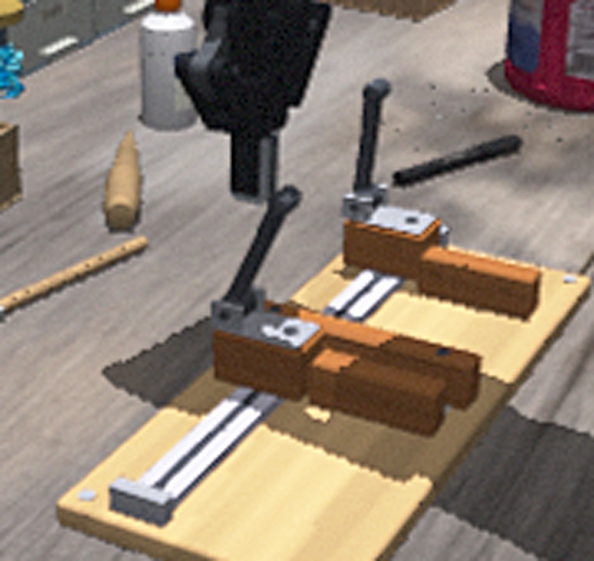

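arm_command(
  motion="-0.03 0 0.06 0 -0.01 0 0; -0.05 0 0.06 0 -0.01 0 0; -0.06 0 0.05 0 0 0 0; -0.02 0 0.03 0 0 0 0; 0 0 0 0 0 0 0",
)

```text
time_s: 8.53
eef_pos: [0.5249, 0.0361, 0.0949]
eef_rot: [0.001, 1.0, 0.023, 0.006]
wrist_force: [1.8, 0.2, 1.1]
opening: -0.003
```

```bash
python3 - <<'E'
from h import *
st();go(.003,.047,.075)
for n in("side",):
  im,K,P=cam(n);im=im[100:270,180:360]
  cv2.imwrite(f"pics/{n}9.png",cv2.resize(im[:,:,::-1],None,fx=3.3,fy=3.3,interpolation=cv2.INTER_CUBIC))
E
```

```text
t 8.53 jig [0.0228 0.0458 0.0949] yaw 2.65 tz [ 0.012 -0.001 -1.   ] F [1.8 0.2 1.1] op -0.0
units [-0.1   -0.007  0.098]
```

View pics/side9.png

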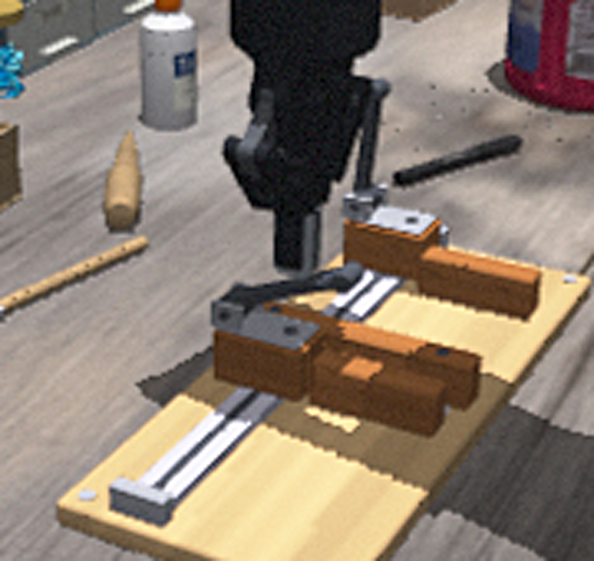

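arm_command(
  motion="-0.06 0.005 0.02 0 -0.01 0 0; -0.06 0 0.03 0 0 0 0; -0.02 0 0.04 0 0 0 0; 0 0 0.03 0 0 0 0; 0 0 0 0 0 0 0",
)

```text
time_s: 9.0
eef_pos: [0.5008, 0.0332, 0.0745]
eef_rot: [0.001, 1.0, 0.023, 0.002]
wrist_force: [-9.2, 1.6, 17.7]
opening: 0.001
```

```bash
python3 - <<'E'
from h import *
st();go(-.005,.047,.075)
for n in("side",):
  im,K,P=cam(n);im=im[100:270,180:360]
  cv2.imwrite(f"pics/{n}10.png",cv2.resize(im[:,:,::-1],None,fx=3.3,fy=3.3,interpolation=cv2.INTER_CUBIC))
E
```

```text
t 9.0 jig [-0.0014  0.0439  0.0745] yaw 2.65 tz [ 0.004 -0.003 -1.   ] F [-9.2  1.6 17.7] op 0.0
units [-0.018 -0.016 -0.003]
```

View pics/side10.png

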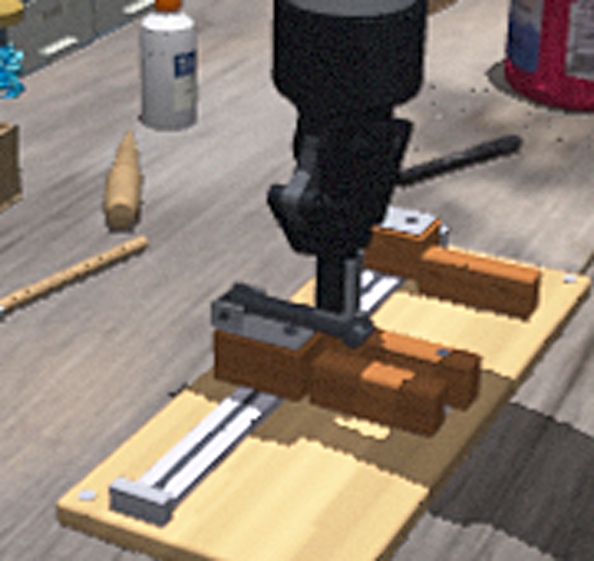

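arm_command(
  motion="0 0 0.015 0 0 0 0; 0 0 0.01 0 0 0 0",
)

```text
time_s: 9.22
eef_pos: [0.5008, 0.0332, 0.0741]
eef_rot: [0.002, 1.0, 0.024, 0.0]
wrist_force: [-13.9, 1.3, 30.1]
opening: 0.0
```

arm_command(
  motion="0 0 -0.05 0 0 0 0; 0 0 -0.15 0 0 0 0; 0 0 -0.2 0 0 0 0; 0 0 -0.2 0 0 0 0; -0.15 0 -0.1 0 0 0 0; -0.2 -0.05 0 0 0 0 0; -0.2 -0.05 0 0 0 0 0; -0.2 0 0 0 0 0 0; 0 0 0 0 0 0 0; 0 0 0 0 0 0 0",
)

```text
time_s: 10.05
eef_pos: [0.3464, 0.0471, 0.2197]
eef_rot: [0.001, 1.0, 0.023, -0.003]
wrist_force: [-0.7, -0.2, 1.0]
opening: -0.002
```

arm_command(
  motion="0 -0.2 0 0 0 0 0; 0 -0.2 0 0 0 0 0; 0 -0.2 0 0 0 0 0; 0 -0.2 0 0 0 0 0; 0 -0.2 0 0 0 0 0; 0 0 0 0 0 0 0; 0 0 0 0 0 0 0",
)

```text
time_s: 10.63
eef_pos: [0.3445, 0.2538, 0.2178]
eef_rot: [0.003, 1.0, 0.016, -0.002]
wrist_force: [-0.0, -0.3, -0.2]
opening: -0.002
```

```bash
python3 - <<'E'
from h import *
st()
for n in("top","side"):
  im,K,P=cam(n);im=im[175:300,160:400] if n=="top" else im[120:290,180:380]
  cv2.imwrite(f"pics/{n}11.png",cv2.resize(im[:,:,::-1],None,fx=3.3,fy=3.3,interpolation=cv2.INTER_CUBIC))
E
```

```text
t 10.63 jig [-0.1477  0.2712  0.2178] yaw 1.82 tz [-0.005 -0.005 -1.   ] F [-0.  -0.3 -0.2] op -0.0
```

View pics/side11.png

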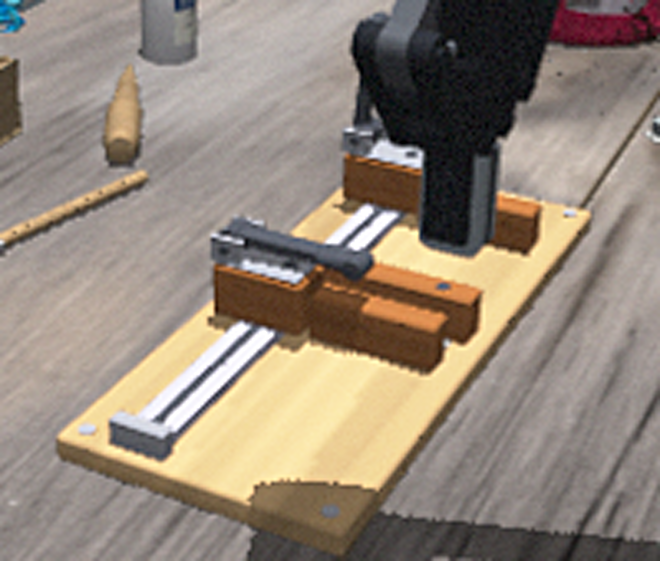

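View pics/top11.png

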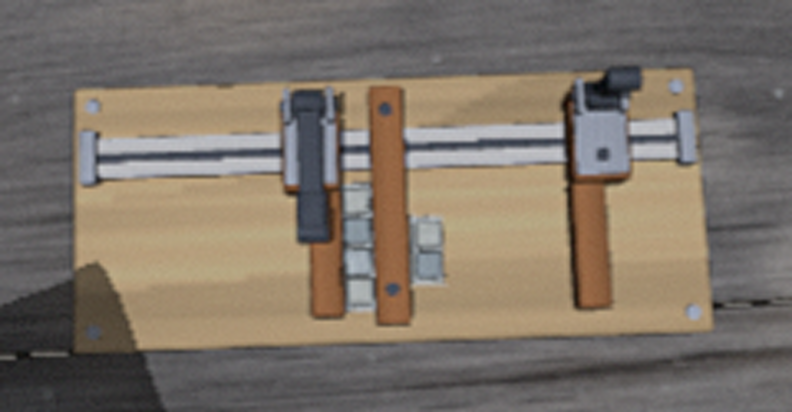

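```bash
python3 -c "
from bench import *
print(hand_in())"
```

```text
the job is handed in; nothing more can be done
None
```

The four-cube strip, left of the fence, is now held between its stop and the fence. That stop's lever is fully down, and I handed the job in at about 10.7 s.

- **Sliding the stop:** With the closed fingers I pushed the left stop towards the fence until the force rose from about 4 N to 18 N, so it was firm against the strip. I backed off before touching the lever.
- **Locking the lever:** I pushed the lever over from its far side and pressed it down. It stopped at z ≈ 0.074 m, inside the expected 0.074–0.076 m. Raising the force from 18 N to 30 N moved it only 0.4 mm, so it was at its hard end.
- **Last checks:** In the final top and side pictures the lever lies level and the strip lies flat between stop and fence. The right stop, its raised lever and the two-cube strip look unmoved. The wrist force read about 0 N with the arm clear.

I judged contact between stop, strip and fence from the push force and the top view, and did not measure any remaining gap after locking. No check failed or disagreed.

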